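# Dispense one nut with the two-stage key

### The arm

A 6-joint arm with a two-finger parallel gripper is mounted at the origin on the work surface. World frame = base frame: x ahead of the robot, y to its left, z up, the work surface at z = 0. Lengths are in m, angles in degrees, forces in N, time in s.
With the tool pointing down it reaches from about 0.35 to 0.875 m from the base axis. Payload 4.2 kg.
Tool frame: the origin (TCP) lies at the very end of the fingers, on their centre line; the grasp point (between the pads) lies 19 mm behind it (r.grip_point_offset is the distance from the TCP to the grasp point, in m); z points along the fingers, y is the line along which they close (so a half turn about z gives the same grasp; the last joint's range is limited). The gripper opens to 87 mm and grips with 3 to 60 N. Pads are 19 mm wide; open, the fingers measure 117 mm over their backs; the gripper's body (75 mm by 190 mm) begins 51 mm behind the grasp point.
Start: joints at [88.213, 22.042, 0.453, 0, -68.411, -14.817], TCP at [0.179, 0.599, 0.223] pointing down, gripper open.
Joint ranges: [-179.83, 179.83], [-69.29, 118.12], [-61.27, 80.66], [-181.25, 117.63], [-171.15, -9.14], [-177.46, 177.46]. Speed limits (degrees/s): [159.86, 159.86, 180, 180, 180, 180].

### API

Orientations are given as a 3x3 rotation matrix whose columns are the frame's x, y, z axes.
In Python, from station import r, cams gives the robot as it stands. The module is installed in compiled form; this text tells all that it offers.
- The arm moves only by the shell command python3 -m handwheel 'ROWS'. ROWS is JSON, a list that holds one entry, the list of rows, each a list of 7 numbers: the turn, a rotation vector about the tool's x, y, z in units of 6 degrees (1.0 is 6 degrees), then the shift along the tool's x, y, z in m, then the finger opening in m, from 0 to 0.087. In form: [[[ax, ay, az, x, y, z, jaw], ...]]. A call has 1 to 12 rows; each row shifts and turns the commanded pose from where the row before left it, along the tool's axes as they then stand; what a row does not reach is not made up. A row lasts 1/10 s, in which the tool goes at most 50 mm and 8.59 degrees, less where a joint would pass 70% of its speed; a pose out of reach is approached as far as the arm can. A call with a gripper value outside its range is refused whole. The fingers move at their own pace and stop on an object; the grip force is fixed at half the most. Time passes only in rows, so rows that do not move let the fingers close. It gives the time, the measured TCP pose, the force, the opening and the grip force at its end, in the units of the state.
- r.sense(): the state, without advancing time (a new reading comes with each control period).
- cams.capture(name): name is "scene" or "top"; returns the picture (480x640x3 uint8, red, green, blue); there is no depth.
- cams.get_calibration(name): a dict with "camera_matrix" (3x3 intrinsics, pixels), "k1" (the pictures are not rectified: a ray, as slopes to the right and down, at radius r is drawn at 1 + k1 r^2 times it, then the intrinsics apply), "rvec" (rotation vector, rad) and "tvec" (3), from world to camera coordinates, as OpenCV has them. Camera axes: x right, y down, z forward; pixel columns grow to the right and rows downward; lengths in m; the calibration is good to about 2 mm. A picture is of the moment at which its call begins. get_calibration takes no time and is no camera call.
- r.finish_job(): hands the job in; it is judged then, once.
The state is a dict: "time_s": time; "joints": joint angles; "joint_velocities": joint speeds; "effort": joint torques, N m; "tcp_pos": TCP position; "ee_rot": TCP orientation; "wrist_force": force on the tool from outside, world axes, zero at the start; "moment": the same for the moment, N m; "gripper_width": opening from 0.0 (shut) to 1.0 (fully open); "gripper_force": force on a finger pad.
Only numpy, scipy, OpenCV 4.12 (cv2) and the standard library are available. Lean on these libraries where they do the work, as an engineer would, in place of code of your own. Each camera call takes 0.05 s, during which the arm holds its last target. There are 200 camera calls.

### The job

Get one nut out of the nut dispenser on the workbench: press its wide mushroom key down to the first click, which lifts the little gate, and keep it there for about a second; then press it fully home so that the nut is pushed off its ledge into the tray, and let the key come all the way up. Do not press the small flat push button of the dust-extractor switch box that stands nearby.

Things in the scene. Friction and masses are not known exactly. Their poses are not given: they have to be found in the camera images.
- key_top (a point): Centre of the top of the dispenser's mushroom key: black round cap, 40 mm across, 14 mm thick, level on the middle of a grey box (100 x 90 mm, 110 mm high, fixed). At rest 146 mm above the bench, 36 mm above the box; moves straight down 20 mm (10 to the first click, 10 more to fully home) and springs back. Nothing on the dispenser is taller. z up; -y points to its outlet (ledge, gate, tray).
- first (a joint): First stage of the key, in m: 0 at rest, 0.010 at the first click. It takes about 3 N to start and about 5 N to reach the click, where the key comes to a firm stop; it raises the steel gate in front of the nut by 32 mm.
- second (a joint): Second stage of the key, in m: 0 until the first click, 0.010 fully home against a hard stop. It starts to move only at about 8 N and takes about 11 N fully home; it drives the pusher that shoves the nut off the ledge.
- nut: The hexagonal steel nut, 31 mm across its flats and 16 mm high, about 60 g, lying flat on the dispenser's ledge between pusher and gate, 64 mm from the key's axis to the dispenser's -y. Origin at its centre, at the start 63 mm above the bench.
- tray (a point): Centre of the inner floor of the open black tray under the outlet (inside 78 x 76 mm, walls 30 mm high), 4 mm above the bench, 126 mm from the key's axis to the dispenser's -y, z up.
- switch_top (a point): Centre of the top of the switch box's flat grey round push button, 28 mm across in a black collar 44 mm across, on a grey box 90 x 100 mm, 87 mm high, fixed to the bench. This point lies 109 mm above the bench. Not to be pressed. The dispenser and this box may stand in each other's place.

How it is judged:
By the outcome, as a careful person would: the job done as asked, in the order asked, and still so for the second after the job is handed in, with the robot touching nothing.
It also fails if it takes over 32 s, if anything falls off the work surface, if the arm or the gripper's body presses on something with over 40 N, if the wrist force passes 120 N, or if a joint passes its speed limit or range.

## Working session

There is one attempt and no reset: what is moved stays moved. The work goes in short steps, Python scripts to look and compute and a shell command to move; the robot and the scene stay as the last step left them, time stands still between calls to the robot, and variables do not carry over. Pictures are saved under pics/ and viewed, at most 10 in all, crops included, and the job is handed in when it is done.

```bash
mkdir -p pics; cat > h.py <<'E'
from station import r, cams
import cv2, numpy as np
def snap(n,f):
    im=cams.capture(n); cv2.imwrite('pics/'+f,im[:,:,::-1]); return im
def ray(n,uv):
    c=cams.get_calibration(n); K=np.array(c["camera_matrix"])
    x,y=cv2.undistortPoints(np.array([[uv]],float),K,np.array([c["k1"],0,0,0,0.]))[0,0]
    R=cv2.Rodrigues(np.array(c["rvec"],float))[0]; t=np.array(c["tvec"],float).ravel()
    return -R.T@t, R.T@np.array([x,y,1])
def onz(n,uv,z):
    o,d=ray(n,uv); return o+d*(z-o[2])/d[2]
E
python3 - <<'E'
from h import *
snap('scene','s1.png'); snap('top','t1.png')
for n in('scene','top'): print(ray(n,(320,240)))
s=r.sense(); print(s['tcp_pos'],np.round(s['ee_rot'],3),s['wrist_force'],s['time_s'])
E
```

```text
(array([ 0.91931293, -0.52902171,  1.05851382]), array([-0.33453915,  0.40471088, -0.85126987]))
(array([ 0.38389634, -0.01565315,  1.04899638]), array([ 0.14771606, -0.01825813, -0.98906418]))
[0.17842043 0.59842455 0.22159969] [[ 0.958 -0.286 -0.   ]
 [-0.286 -0.958 -0.002]
 [ 0.     0.002 -1.   ]] [ 0.5423305   0.54201804 -0.7664681 ] 0.1
```

View pics/s1.png

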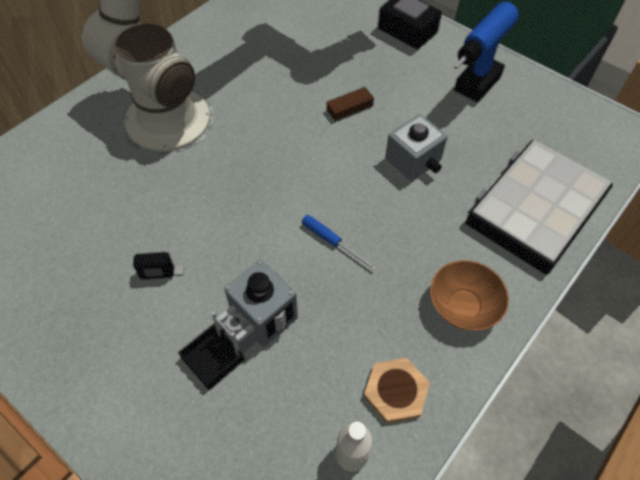

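View pics/t1.png

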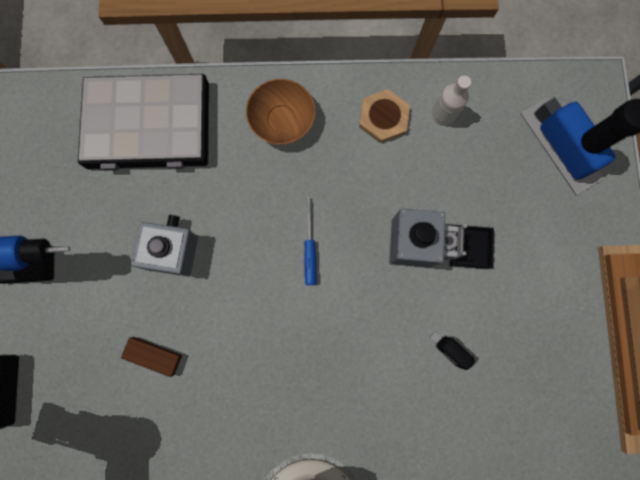

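The dispenser, with its black cap, ledge and tray, is at about (260,285) in the scene view and (424,234) in the top view. The switch box is at (415,130) in the scene view and (160,246) in the top view. Next I'll measure the cap.

```bash
python3 - <<'E'
from h import *
for n,f,b in(('top','t1.png',(404,214,444,256)),('scene','s1.png',(240,265,282,308))):
    im=cv2.imread('pics/'+f); x0,y0,x1,y1=b
    g=cv2.cvtColor(im,cv2.COLOR_BGR2GRAY)[y0:y1,x0:x1]
    m=(g<55).astype(np.uint8); k,l,st,c=cv2.connectedComponentsWithStats(m)
    i=1+st[1:,4].argmax(); print(n,st[i]+[x0,y0,0,0,0],c[i]+[x0,y0])
    if n=='top':
        p=c[i]+[x0,y0]; print(onz(n,p,.146),onz(n,p,.139)); w=st[i]
        print(np.linalg.norm(onz(n,p+[w[2]/2,0],.146)-onz(n,p-[w[2]/2,0],.146)))
    else: print(onz(n,c[i]+[x0,y0],.135))
# tray & switch in top
print(onz('top',(479,247),.02),onz('top',(159,246),.109))
ims=[cv2.resize(cv2.imread('pics/'+f)[y:y+100,x:x+130],None,fx=4,fy=4,interpolation=2) for f,x,y in(('s1.png',175,250),('t1.png',380,190))]
cv2.imwrite('pics/c1.png',cv2.resize(np.hstack(ims),(800,308)))
E
```

```text
top [409 222  28  26 555] [422.7981982  234.47387387]
[ 0.52415969 -0.22303188  0.146     ] [ 0.52524701 -0.22463948  0.139     ]
0.0521360300427067
scene [245 273  28  30 639] [258.51330203 288.05790297]
[ 0.53795132 -0.23525593  0.135     ]
[ 0.51393567 -0.36941284  0.02      ] [0.52060251 0.27492761 0.109     ]
```

View pics/c1.png

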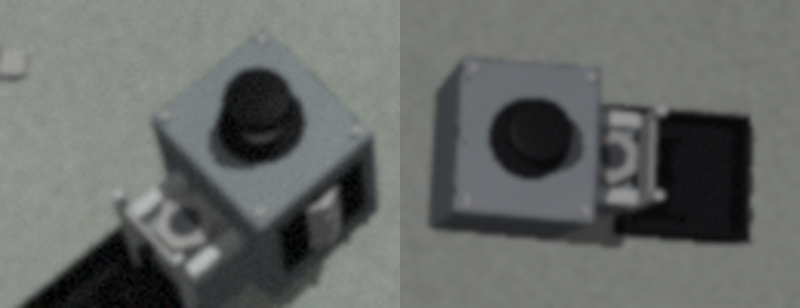

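The crop shows the cap top at about (424.5,233) in the top view and (258.4,281) in the scene view. The box-lid screws centre on about (422,235.4) in the top view. I'll cross-check these.

```bash
python3 - <<'E'
from h import *
print(onz('top',(424.5,233.2),.146),onz('scene',(258.4,280.9),.146),onz('top',(421.9,235.4),.110))
a,b=ray('top',(424.5,233.2));c,d=ray('scene',(258.4,280.9))
s=np.linalg.lstsq(np.c_[b,-d],c-a,rcond=None)[0]; print(a+b*s[0],c+d*s[1])
E
```

```text
[ 0.52646662 -0.22635164  0.146     ] [ 0.53275998 -0.2287372   0.146     ] [ 0.52799216 -0.22944806  0.11      ]
[ 0.52765719 -0.22811113  0.13845931] [ 0.52950055 -0.22620519  0.13830564]
```

The key is at about (0.529, -0.228, 0.146). I'll make the transit at z≈0.27 with the fingers closed.

```bash
python3 -m handwheel '[[[0,0,0,0.01,0.012,-0.025,0],[0,0,0,0.026,0.031,-0.025,0],[0,0,0,0.026,0.031,0,0],[0,0,0,0.026,0.031,0,0],[0,0,0,0.026,0.031,0,0],[0,0,0,0.026,0.031,0,0],[0,0,0,0.026,0.031,0,0],[0,0,0,0.026,0.031,0,0],[0,0,0,0.026,0.031,0,0],[0,0,0,0.026,0.031,0,0],[0,0,0,0.026,0.031,0,0],[0,0,0,0.026,0.031,0,0]]]'
python3 -m handwheel '[[[0,0,0,0.026,0.031,0,0],[0,0,0,0.026,0.031,0,0],[0,0,0,0.026,0.031,0,0],[0,0,0,0.026,0.031,0,0],[0,0,0,0.026,0.031,0,0],[0,0,0,0.026,0.031,0,0],[0,0,0,0.026,0.031,0,0],[0,0,0,0.026,0.031,0,0],[0,0,0,0.026,0.031,0,0],[0,0,0,0.026,0.031,0,0],[0,0,0,0.01,0.02,0,0],[0,0,0,0,0,0,0]]]'
python3 - <<'E'
from h import *
s=r.sense(); p=np.array(s['tcp_pos']);R=np.array(s['ee_rot']); print(p,np.round(R,3),s['wrist_force'],s['joints'])
print('tool delta to 0.166 above key',R.T@(np.array([.529,-.228,.166])-p))
E
```

```text
time_s: 1.3
tcp_pos: [0.3614, 0.1743, 0.2724]
ee_rot: [[0.958, -0.285, -0.0], [-0.285, -0.958, 0.0], [-0.0, -0.0, -1.0]]
wrist_force: [-0.3, -0.3, 0.6]
gripper_width: 0.032
gripper_force: 0.0
time_s: 2.5
tcp_pos: [0.5258, -0.2196, 0.271]
ee_rot: [[0.957, -0.289, -0.002], [-0.289, -0.957, 0.0], [-0.002, 0.0, -1.0]]
wrist_force: [0.2, 1.4, -0.0]
gripper_width: 0.007
gripper_force: 0.0
[ 0.52576849 -0.21963634  0.2710302 ] [[ 0.957 -0.289 -0.002]
 [-0.289 -0.957  0.   ]
 [-0.002  0.    -1.   ]] [ 0.15444629  1.42932414 -0.0232945 ] [-6.38425232e+00  1.49826121e+01 -2.79856500e+00  2.16333013e-03
 -7.23614831e+01  7.95581589e+01]
tool delta to 0.166 above key [0.00577058 0.00701913 0.10501985]
```

```bash
python3 -m handwheel '[[[0,0,0,0.003,0.004,0.025,0],[0,0,0,0.003,0.003,0.03,0],[0,0,0,0,0,0.03,0],[0,0,0,0,0,0.02,0],[0,0,0,0,0,0,0],[0,0,0,0,0,0,0]]]'
python3 - <<'E'
from h import *
a=snap('scene','s2.png');b=snap('top','t2.png')
s=r.sense(); print(s['tcp_pos'],s['wrist_force'])
ims=[cv2.resize(i[y:y+100,x:x+130,::-1],None,fx=4,fy=4,interpolation=2) for i,x,y in((a,195,230),(b,380,190))]
cv2.imwrite('pics/c2.png',cv2.resize(np.hstack(ims),(800,308)))
E
```

```text
time_s: 3.1
tcp_pos: [0.5297, -0.2254, 0.1681]
ee_rot: [[0.959, -0.285, 0.0], [-0.285, -0.959, -0.0], [0.0, 0.0, -1.0]]
wrist_force: [0.1, 0.3, 1.0]
gripper_width: 0.004
gripper_force: 0.0
[ 0.53053829 -0.22565161  0.16930195] [-0.20641664  0.52394339 -0.0515809 ]
```

View pics/c2.png

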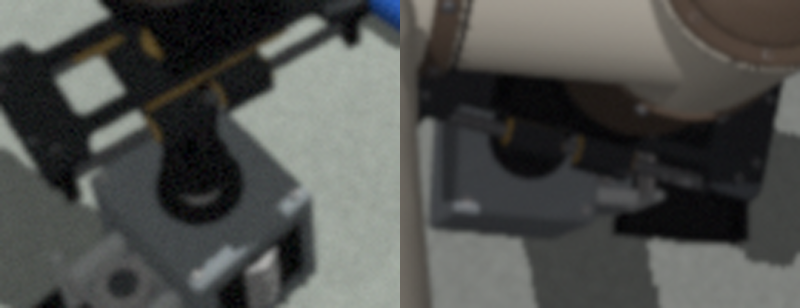

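The closed fingers stand centred over the cap in both views, at about (200,150) in the left crop. I'll lower gently.

```bash
python3 -m handwheel '[[[0,0,0,0,0,0.01,0],[0,0,0,0,0,0.009,0],[0,0,0,0,0,0.002,0],[0,0,0,0,0,0,0],[0,0,0,0,0,0,0]]]' | grep -v rot
python3 -m handwheel '[[[0,0,0,0,0,0.002,0],[0,0,0,0,0,0.002,0],[0,0,0,0,0,0,0],[0,0,0,0,0,0,0]]]'| grep -v rot
```

```text
time_s: 3.7
tcp_pos: [0.5296, -0.2258, 0.1467]
wrist_force: [0.7, -0.1, -0.2]
gripper_width: 0.002
gripper_force: 0.0
time_s: 4.1
tcp_pos: [0.5298, -0.2259, 0.1429]
wrist_force: [-0.1, 0.8, 4.1]
gripper_width: 0.004
gripper_force: 1.7
```

Contact at 4 N, about 3 mm down. I'll go on to the click.

```bash
python3 -m handwheel '[[[0,0,0,0,0,0.002,0],[0,0,0,0,0,0.002,0],[0,0,0,0,0,0.001,0],[0,0,0,0,0,0,0],[0,0,0,0,0,0,0]]]' | grep -v rot
python3 -m handwheel '[[[0,0,0,0,0,0.001,0],[0,0,0,0,0,0,0],[0,0,0,0,0,0,0]]]'| grep -v rot
```

```text
time_s: 4.6
tcp_pos: [0.5298, -0.2258, 0.1377]
wrist_force: [-0.6, 0.7, 4.2]
gripper_width: 0.007
gripper_force: 2.2
time_s: 4.9
tcp_pos: [0.5298, -0.2258, 0.1367]
wrist_force: [-0.4, -0.2, 4.4]
gripper_width: 0.001
gripper_force: 2.3
```

```bash
python3 -m handwheel '[[[0,0,0,0,0,0.0005,0],[0,0,0,0,0,0,0],[0,0,0,0,0,0,0]]]' | grep -E 'pos|wrist'
python3 -m handwheel '[[[0,0,0,0,0,0.0003,0],[0,0,0,0,0,0,0],[0,0,0,0,0,0,0]]]'| grep -E 'pos|wrist'
```

```text
tcp_pos: [0.5298, -0.2258, 0.1365]
wrist_force: [-0.1, 1.2, 6.1]
tcp_pos: [0.5298, -0.2259, 0.1364]
wrist_force: [-0.8, 0.6, 7.7]
```

The key is firm at the click. I'll ease off slightly for margin and hold for about a second.

```bash
python3 -m handwheel '[[[0,0,0,0,0,-0.0002,0],[0,0,0,0,0,0,0],[0,0,0,0,0,0,0]]]' | grep -E 'pos|wrist'
python3 -m handwheel '[[[0,0,0,0,0,0,0],[0,0,0,0,0,0,0],[0,0,0,0,0,0,0]]]'| grep -E 'pos|wrist|time'
python3 - <<'E'
from h import *
a=snap('scene','s3.png'); cv2.imwrite('pics/c3.png',cv2.resize(a[260:400,160:320,::-1],None,fx=4,fy=4,interpolation=2))
E
```

```text
tcp_pos: [0.5298, -0.2258, 0.1364]
wrist_force: [0.2, 0.5, 6.2]
time_s: 6.1
tcp_pos: [0.5298, -0.2258, 0.1365]
wrist_force: [0.0, 1.0, 5.9]
```

View pics/c3.png

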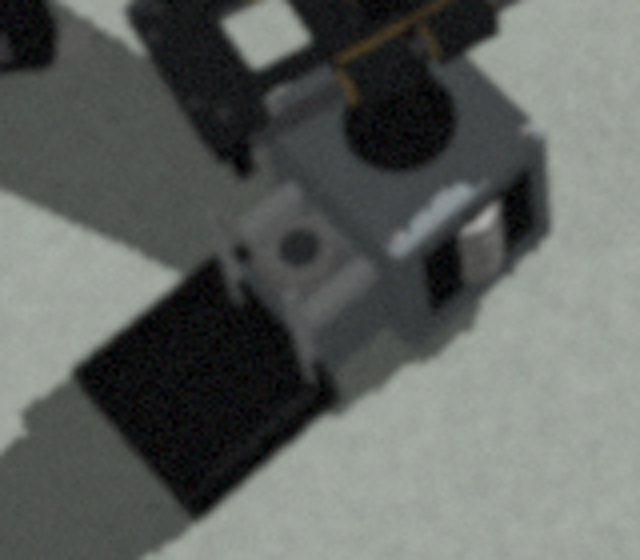

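The nut lies at about (298,250) in the crop. The key is firmly against the first click and has been held for more than a second. Now I'll press it home.

```bash
python3 -m handwheel '[[[0,0,0,0,0,0.002,0],[0,0,0,0,0,0.002,0],[0,0,0,0,0,0.002,0],[0,0,0,0,0,0.002,0],[0,0,0,0,0,0.002,0],[0,0,0,0,0,0,0],[0,0,0,0,0,0,0]]]' | grep -E 'pos|wrist'
python3 -m handwheel '[[[0,0,0,0,0,0.001,0],[0,0,0,0,0,0,0],[0,0,0,0,0,0,0]]]'| grep -E 'pos|wrist|time'
```

```text
tcp_pos: [0.5299, -0.2259, 0.1275]
wrist_force: [-1.6, 1.7, 10.8]
time_s: 7.15
tcp_pos: [0.5299, -0.2259, 0.1265]
wrist_force: [-1.7, 2.1, 11.8]
```

```bash
python3 -m handwheel '[[[0,0,0,0,0,0.001,0],[0,0,0,0,0,0,0],[0,0,0,0,0,0,0]]]'| grep -E 'pos|wrist|time'
python3 - <<'E'
from h import *
a=snap('scene','s4.png'); cv2.imwrite('pics/c4.png',cv2.resize(a[260:400,160:320,::-1],None,fx=4,fy=4,interpolation=2))
E
```

```text
time_s: 7.45
tcp_pos: [0.5299, -0.2259, 0.1263]
wrist_force: [-3.3, 2.2, 14.2]
```

View pics/c4.png

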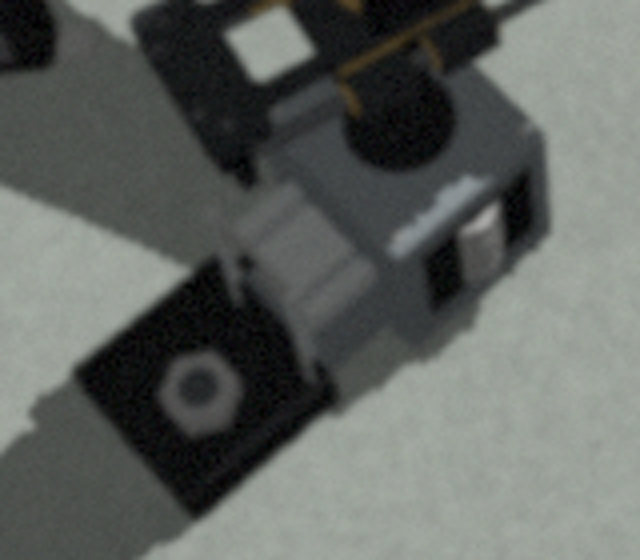

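The nut is in the tray at about (200,392) in the crop, and the key is on its hard stop at 14 N. Now I'll release the key and retreat.

```bash
python3 -m handwheel '[[[0,0,0,0,0,-0.004,0],[0,0,0,0,0,-0.008,0],[0,0,0,0,0,-0.012,0],[0,0,0,0,0,-0.02,0],[0,0,0,0,0,-0.03,0],[0,0,0,0,0,-0.03,0],[0,0,0,-0.03,-0.03,-0.02,0],[0,0,0,-0.03,-0.03,0,0],[0,0,0,-0.03,-0.03,0,0],[0,0,0,-0.03,-0.03,0,0],[0,0,0,0,0,0,0],[0,0,0,0,0,0,0]]]'| grep -E 'pos|wrist|time'
python3 - <<'E'
from h import *
a=snap('scene','s5.png');b=snap('top','t5.png')
ims=[cv2.resize(i[y:y+120,x:x+130,::-1],None,fx=3,fy=3,interpolation=2) for i,x,y in((a,175,260),(b,380,190))]
cv2.imwrite('pics/c5.png',np.hstack(ims))
E
```

```text
time_s: 8.7
tcp_pos: [0.4482, -0.0758, 0.2477]
wrist_force: [1.0, -0.6, -0.3]
```

View pics/c5.png

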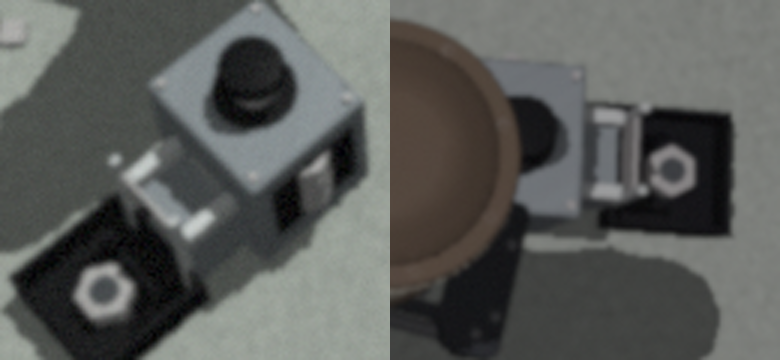

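The nut lies in the tray at (103,292), the key is fully up at (250,75), the gate is back down, and the arm is clear.

```bash
python3 -c "
from station import r
print(r.finish_job())"
```

```text
the job is handed in; nothing more can be done
None
```

The nut is in the tray: I held the key at the first click for about a second, pressed it fully home and let it come all the way up, never touched the switch box, and handed the job in at about 9 s.

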